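# Close the tip box and press its label holder home

### The job

Close up the tip dock after loading: first shut the hinged lid of the tip box that sits on the dock. Then take the wide label holder out of the two-slot stand, push it straight down behind the lip of the rail along the dock's front edge until its sprung foot is pressed fully home, and finish while still holding it pressed there, because the spring lifts it again if you let go. Leave the narrow holder in the stand and everything else where it is.

Things in the scene. Friction and masses are not known exactly. Their poses are not given: they have to be found in the camera images.
- dock: Fixed grey base plate 210 (x) x 150 (y) x 10 mm, origin on the worktop, z up; -x is its front, towards the robot. Label rail along the front edge, mid-plane at dock x = -105 mm. Tip box behind it, 82 deep x 118 wide, centred at dock x = +25 mm, y = 0; 79 mm free between rail and box. Lid shut: box top 106 mm above the worktop.
- rail_slot (a point): Centre of the rail's slot, 36 mm above the worktop; axes as the dock's (x across the slot, y along it). Slot 8 mm wide (x), 84 mm long (y), between a front lip (top 48 mm above the worktop), a back wall (top 62 mm) and end cheeks (top 48 mm), 4 to 5 mm thick, of aluminium; their top 12 mm flare outward about 7 mm (cheeks 6 mm) to guide the holder in. Sprung foot at the bottom.
- foot (a joint): Sprung foot (black bar) in the bottom of the slot: 0 m free, its top 26 mm above the worktop; 0.008 m pressed fully down, its top 18 mm above the worktop, where it stops hard. The spring needs about 4 N to start and 10 N to be fully down, and pushes the foot and holder up again when released.
- tip_box_lid (a joint): Angle of the tip box's clear lid in rad: 0 shut, grows as it opens up and backwards (to 1.83). A light friction hinge holds it at any angle; it is pushed shut by its top panel near the front edge.
- tip_box_hinge (a point): Point on the lid's hinge axis (dock y), middle of the box's rear edge, 69 mm above the worktop; axes as the dock's. The lid is a clear hood 118 mm wide. Shut, its flat top panel is 37 mm above the hinge and its upper front edge 82 mm forward (-x) of it: 90 mm from the axis, 24 deg above level as seen from it; that elevation grows by the lid angle.
- wide_holder_mid (a point): Centre (half-way up) of the WIDE label holder: upright white plastic plate 80 wide (y) x 90 high (z) x 6 mm thick (x), about 50 g. Its top 24 mm is a ribbed grip bar 12 mm thick, full width; the lowest 7 mm is thinned to 3 mm. Paper strip on its -x face; either face may go to the front. Starts upright in a slot of the stand, underside 6 mm above the worktop.
- narrow_holder_mid (a point): Centre of the NARROW label holder: same shape, height and thickness, but only 48 mm wide. It stands in the stand's other slot and stays there.
- stand: Fixed grey stand, 50 (x) x 224 (y) x 36 mm high, origin on the worktop under its centre, its y roughly along the world's -x. Two slots in line along its y, centred 51 mm either side of the origin, each 7.5 mm wide, 90 mm long and 30 mm deep; holders' upper 60 mm stand out of it. Either holder may be in either slot.
- analyser: Fixed white analyser between stand and dock: housing from about x = 0.32 m back to the wall, y from -0.17 to 0.27 m and 0.27 m high; its raised lid at the back (x over 0.64 m) reaches 0.61 m. Pass in front of it or over its front part. Origin at [0.63, 0.06, 0].
- timer: White bench timer, 60 x 70 x 16 mm, lying beside the dock on its -y side; leave it alone.
- dropper: Small dropper bottle, 25 mm across, 65 mm high, standing beside the dock on its -y side; leave it alone.
- bottle_0: White reagent bottle, 21 mm across, 54 mm high, on the stand's +x side; leave it alone.
- bottle_1: White reagent bottle, 20 mm across, 54 mm high, on the stand's +x side; leave it alone.
- bottle_2: White reagent bottle, 20 mm across, 54 mm high, on the stand's +x side; leave it alone.
Things that resemble listed ones, but are neither listed nor needed, are in the scene too. Leave any pink look-alike of the part that bears wide_holder_mid alone.

How it is judged:
On the way, in this order (a step that is already met when the one before it is completed fails the run):
1. the tip box lid is shut while the wide holder is still in the stand (value of joint tip_box_lid below 0.06 rad and distance of wide_holder_mid from where it was at the start of the episode below 0.02 m), for 0.2 s.
2. the wide holder is lifted clear of the stand, lid still shut (value of joint tip_box_lid below 0.06 rad and height (world z) of wide_holder_mid above 0.085 m and contact force between the fingers and wide_holder above 2 N), for 0.1 s.
3. the wide holder is upright in the slot behind the lip, down on the foot (x of wide_holder_mid in the frame of rail_slot between -0.003 and 0.003 m and y of wide_holder_mid in the frame of rail_slot between -0.0045 and 0.0045 m and angle between the z axis of wide_holder_mid and the z axis of rail_slot, either way round below 0.08 rad and angle between the y axis of wide_holder_mid and the y axis of rail_slot, either way round below 0.08 rad and z of wide_holder_mid in the frame of rail_slot below 0.0365 m and value of joint tip_box_lid below 0.06 rad), for 0.1 s.
At the end, for the whole second after the job is handed in: Wide holder held by the fingers in the slot (within 3 mm across, 4.5 mm along, 0.08 rad square and upright), foot pressed over 6.5 of its 8 mm with over 5 N; lid shut (under 0.06 rad); narrow holder within 20 mm and bystanders within 30 mm of their starts (x of wide_holder_mid in the frame of rail_slot between -0.003 and 0.003 m and y of wide_holder_mid in the frame of rail_slot between -0.0045 and 0.0045 m and angle between the z axis of wide_holder_mid and the z axis of rail_slot, either way round below 0.08 rad and angle between the y axis of wide_holder_mid and the y axis of rail_slot, either way round below 0.08 rad and value of joint foot above 0.0065 m and contact force between wide_holder and dock above 5 N and contact force between the fingers and wide_holder above 3 N and value of joint tip_box_lid below 0.06 rad and linear speed of wide_holder below 0.02 m/s and distance of narrow_holder_mid from where it was at the start of the episode below 0.02 m and distance of each of timer, dropper, bottle_0, bottle_1, bottle_2 from where it was at the start of the episode below 0.03 m); the arm keeps its last pose, push and grip.
It fails at once if the narrow holder is taken or knocked (distance of narrow_holder_mid from where it was at the start of the episode above 0.03 m).
It fails at once if the timer, the dropper bottle or a reagent bottle is knocked away (distance of any of timer, dropper, bottle_0, bottle_1, bottle_2 from where it was at the start of the episode above 0.04 m).
It also fails if it takes over 70 s, if anything falls off the work surface, if the arm or the gripper's body presses on something with over 40 N, if the wrist force passes 120 N, or if a joint passes its speed limit or range.

### The arm

A 7-joint arm with a two-finger parallel gripper is mounted at the origin on a cart in front of the work surface, level with it; the furniture and walls round the work are solid. World frame = base frame: x ahead of the robot, y to its left, z up, the work surface at z = 0. Lengths are in m, angles in rad, forces in N, time in s.
With the tool pointing down it reaches from about 0.4 to 0.85 m from the base axis. Payload 4.5 kg.
Tool frame: the origin (TCP) lies midway between the tips of the shut fingers; the grasp point (between the pads) lies behind it (arm.grasp_offset is the z of the grasp point in the tool frame, in m); z points along the fingers, y is the line along which they close (so a half turn about z gives the same grasp; the last joint's range is limited). The gripper opens to 85 mm and grips with 20 to 120 N. Pads are 22 mm wide; open, the fingers measure 114 mm over their backs; the gripper's body (76 mm by 85 mm) begins 54 mm behind the grasp point. The pads swing forward as they close: fully open they stand 13 mm farther back than shut.
Start: joints at [1.169, 0.689, -0.195, 1.565, 0.157, 0.902, -0.215], TCP at [0.264, -0.567, 0.231] pointing down, gripper open.
Joint ranges: [-3.01, 3.01], [-0.46, 2.08], [-1.47, 1.51], [0.13, 2.56], [-1, 4.14], [0.04, 2.09], [-2.66, 2.66]. Speed limits (rad/s): [2.57, 2.57, 3.14, 3.14, 3.14, 3.14, 3.14].

### API

Orientations are given as a rotation vector (axis times angle).
In Python, from station import arm gives the robot as it stands. Calls block until the motion is done:
- arm.move_to(position, orientation): joint-space move of the TCP to a pose.
- arm.move_linear(position, rot=None, rate=0.15): straight line of the TCP; rot=None keeps the orientation; rate is the mean speed in m/s.
- arm.move_j(angles): joint-space move.
- arm.move_gripper(opening, effort=None): finger opening in m; effort is the grip in N (None keeps the last); returns when the fingers have stopped.
- arm.dwell(seconds).
- arm.inverse_kinematics(position, orientation): joint angles nearest the present ones, or None.
- arm.get_image(name): name is "side" or "top" or "wrist"; returns a dict with "image" (420x560x3 uint8, red, green, blue), "vertical_fov" (degrees; the focal length in pixels is half the picture's height over the tangent of half this angle, whatever the lens; pixels are square), "cx", "cy" (the principal point, pixels), "cam_to_world" (4x4, takes a point from camera to world coordinates). Camera axes: x right, y down, z forward; pixel columns grow to the right and rows downward; lengths in m; the calibration is good to about 2 mm. The wrist camera is an equidistant fisheye: a pixel r from the principal point sees the ray r / f radians off the axis. A picture is of the moment at which its call begins. There is no depth.
A pose or a line that the arm cannot do raises arm.Unreachable and nothing moves.
- arm.sign_off(): hands the job in; it is judged then, once.
Trained networks look in the newest picture that a camera, given by its name, has taken for a name from the list of things; names that differ only in an ending like _2 or _b are one class to them, and where a whole thing is asked for, a point or a joint stands for the part that bears it (a point fixed in the world has none). Each returns a list of dicts, best first, with "score" (0 to 1); they miss things now and then, are a little off and sometimes report something else, mostly with a low value. They report only what shows in the picture. A call takes as long as a camera call. They do not tell look-alikes from the thing itself.
- arm.spot_in(target, camera): "bbox" ([left, top, right, bottom] in pixels, round what is visible of it).
Readings, each from a call of its own:
- arm.get_time(): time.
- arm.get_joint_pos(): joint angles.
- arm.get_qd(): joint speeds.
- arm.get_joint_torque(): joint torques, N m.
- arm.get_ee_pos(): TCP position.
- arm.get_tool_rot(): TCP orientation.
- arm.get_force(): force on the tool from outside, world axes, zero at the start.
- arm.get_wrist_torque(): the same for the moment, N m.
- arm.get_grip_width(): finger opening in m.
- arm.get_grip_force(): force on a finger pad.
Only numpy, scipy, OpenCV 4.12 (cv2) and the standard library are available. Lean on these libraries where they do the work, as an engineer would, in place of code of your own. Each camera call takes 0.05 s, during which the arm holds its last target. There are 200 camera calls.

## Working session

There is one attempt and no reset: what is moved stays moved. The work goes in short steps, each a Python script; the robot and the scene stay as the last script left them, time stands still between calls to the robot, and variables do not carry over. Pictures are saved under pics/ and viewed, at most 10 in all, crops included, and the job is handed in when it is done.

```bash
ls; mkdir -p pics; cat > h.py <<'E'
import numpy as np, cv2
from station import arm
def shot(n,fn=None):
    d=arm.get_image(n)
    if fn: cv2.imwrite('pics/'+fn,d['image'][:,:,::-1])
    return d
def foc(d): return 210/np.tan(np.radians(d['vertical_fov'])/2)
def proj(d,P,wrist=False):
    T=np.linalg.inv(np.array(d['cam_to_world'])); p=np.atleast_2d(P)@T[:3,:3].T+T[:3,3]
    f=foc(d)
    if wrist:
        r=np.hypot(p[:,0],p[:,1]); th=np.arctan2(r,p[:,2]); s=f*th/np.maximum(r,1e-9)
    else: s=f/p[:,2]
    return np.c_[d['cx']+s*p[:,0],d['cy']+s*p[:,1]]
def ray(d,uv,wrist=False):
    T=np.array(d['cam_to_world']); x=np.array([uv[0]-d['cx'],uv[1]-d['cy']])/foc(d)
    if wrist:
        th=np.hypot(*x); v=np.r_[x*np.sinc(th/np.pi)*1.0,np.cos(th)]
    else: v=np.r_[x,1]
    v=T[:3,:3]@v
    return T[:3,3],v/np.linalg.norm(v)
def onz(d,uv,z,wrist=False):
    o,v=ray(d,uv,wrist); return o+v*(z-o[2])/v[2]
E
python3 - <<'E'
from h import *
for c in ['side','top','wrist']:
    d=shot(c,c+'0.png'); T=np.array(d['cam_to_world']); print(c,d['vertical_fov'],d['cx'],d['cy'],T.round(3).tolist())
    for n in ['dock','tip_box_lid','wide_holder_mid','narrow_holder_mid','stand','timer','dropper','bottle_0','foot']:
        r=arm.spot_in(n,c); print(n,[(np.round(x['bbox']).tolist(),round(x['score'],2)) for x in r[:3]])
print(arm.get_ee_pos(),arm.get_tool_rot(),arm.grasp_offset,arm.get_time())
E
```

```text
pics
side 53.966761288012776 285.92117645335907 207.93095275019604 [[0.206, -0.541, 0.815, -0.534], [-0.979, -0.116, 0.171, -0.204], [0.002, -0.833, -0.553, 0.771], [0.0, 0.0, 0.0, 1.0]]
dock [([360.0, 177.0, 419.0, 259.0], 0.97)]
tip_box_lid [([366.0, 173.0, 414.0, 204.0], 0.71)]
wide_holder_mid [([104.0, 206.0, 137.0, 232.0], 0.69), ([183.0, 171.0, 191.0, 198.0], 0.61), ([367.0, 180.0, 415.0, 234.0], 0.47)]
narrow_holder_mid [([170.0, 191.0, 183.0, 214.0], 0.66)]
stand [([167.0, 192.0, 193.0, 228.0], 0.67)]
timer [([423.0, 238.0, 444.0, 258.0], 0.83)]
dropper [([422.0, 217.0, 427.0, 234.0], 0.45), ([168.0, 194.0, 194.0, 230.0], 0.27)]
bottle_0 [([144.0, 193.0, 150.0, 202.0], 0.57), ([144.0, 197.0, 154.0, 213.0], 0.48), ([158.0, 188.0, 164.0, 203.0], 0.4)]
foot []
top 45.205590465131905 278.98168513654474 213.16218570794038 [[-0.075, -0.974, 0.213, 0.191], [-0.997, 0.073, -0.017, 0.036], [0.001, -0.213, -0.977, 1.567], [0.0, 0.0, 0.0, 1.0]]
dock [([346.0, 164.0, 406.0, 246.0], 0.58)]
tip_box_lid [([356.0, 164.0, 399.0, 186.0], 0.81)]
wide_holder_mid [([106.0, 271.0, 140.0, 284.0], 0
[... 307 characters left out ...]
opper [([405.0, 189.0, 411.0, 200.0], 0.6)]
bottle_0 [([131.0, 239.0, 142.0, 247.0], 0.63), ([159.0, 184.0, 169.0, 220.0], 0.6), ([121.0, 227.0, 133.0, 234.0], 0.47)]
foot [([370.0, 231.0, 396.0, 236.0], 0.58)]
wrist 65.70646984690485 275.27209222730033 214.08699144501423 [[0.423, -0.865, -0.269, 0.332], [-0.906, -0.404, -0.125, -0.534], [-0.001, 0.297, -0.955, 0.373], [0.0, 0.0, 0.0, 1.0]]
dock []
tip_box_lid [([232.0, 0.0, 264.0, 10.0], 0.15)]
wide_holder_mid []
narrow_holder_mid [([232.0, 0.0, 267.0, 12.0], 0.65)]
stand []
timer [([232.0, 2.0, 265.0, 8.0], 0.75)]
dropper []
bottle_0 []
foot []
[ 0.26389315 -0.56657897  0.23127927] [3.06724380e+00 6.79266697e-01 9.84605750e-05] -0.0187 1.5
```

```bash
python3 - <<'E'
import cv2,numpy as np
t=cv2.imread('pics/top0.png');s=cv2.imread('pics/side0.png')
def c(i,x,y):return cv2.resize(i[y:y+100,x:x+133],(400,300),interpolation=cv2.INTER_CUBIC)
cv2.imwrite('pics/m1.png',np.vstack([np.hstack([c(t,330,155),c(t,90,183)]),np.hstack([c(s,340,165),c(s,90,150)])]))
E
```

```text
(no output)
```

View pics/m1.png

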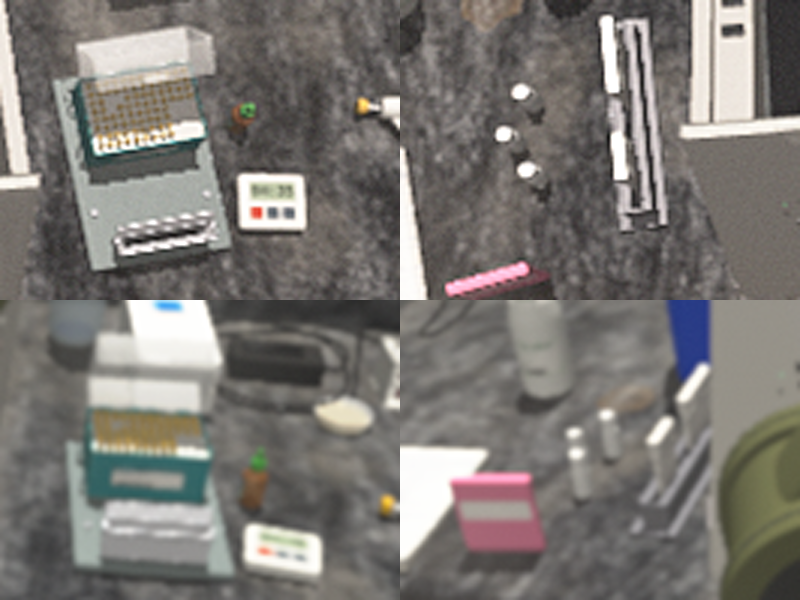

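View pics/top0.png

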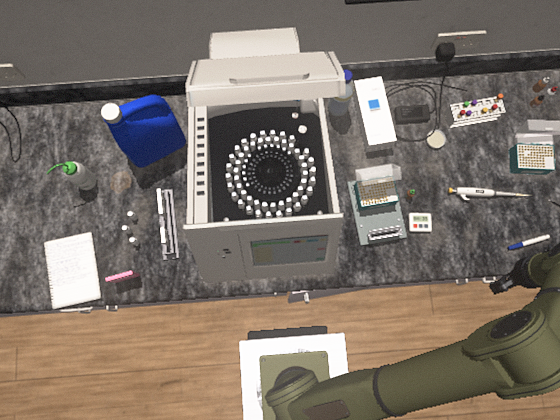

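Top view: the dock is at about (378,205) with its lid open. The stand is at (169,223), with the wide holder in its far slot (163,203) and the narrow one near (164,238). The pink look-alike lies at (122,276).

```bash
python3 - <<'E'
from h import *
d=shot('top')
P={}
for n,uv,z in [('FL',(360.7,245),.01),('FR',(406.7,237.3),.01),('BL',(348.3,182.3),.01),('wide bot end',(168,212),.096),('wide far',(158.5+133/400*0+0,188),.096),('nar far',(294.5,226),.096),('rail L',(369.5,235.5),.048),('rail R',(400.5,229),.048),('timer',(421,222),.016),('dropper',(411,193),.06)]:
    P[n]=onz(d,uv,z); print(n,P[n].round(4))
for n in ['wide_holder_mid','narrow_holder_mid','stand']:
    b=arm.spot_in(n,'top')[0]['bbox']; print(n,b)
for n,uv in [('wide a',(157,188.5)),('wide b',(161.5,212)),('nar a',(160.5,227)),('nar b',(163.5,243))]: print(n,onz(d,uv,.096).round(4))
ax=P['FL']-P['FR']; print('yaw y-axis',np.degrees(np.arctan2(-ax[0],ax[1])), np.linalg.norm(ax))
# candidate viewing pose
rz=np.degrees(np.arctan2(-ax[0],ax[1]))
from scipy.spatial.transform import Rotation as R
fr=(P['FL']+P['FR'])/2
for off in (0,90,-90,180):
    o=(R.from_euler('z',rz+off,degrees=True)*R.from_euler('x',180,degrees=True)).as_rotvec()
    for z in (.3,.4):
        q=arm.inverse_kinematics(fr+[0.0,0,z],o); print(off,z,None if q is None else np.round(q,2))
T=np.array(arm.get_image('wrist')['cam_to_world']);E=np.eye(4);E[:3,:3]=R.from_rotvec(arm.get_tool_rot()).as_matrix();E[:3,3]=arm.get_ee_pos()
print((np.linalg.inv(E)@T).round(3))
E
```

```text
FL [ 0.409  -0.2368  0.01  ]
FR [ 0.4224 -0.3828  0.01  ]
BL [ 0.6135 -0.2194  0.01  ]
wide bot end [0.539 0.341 0.096]
wide far [0.6153 0.3675 0.096 ]
nar far [ 0.4683 -0.032   0.096 ]
rail L [ 0.4307 -0.2601  0.048 ]
rail R [ 0.4437 -0.357   0.048 ]
timer [ 0.4663 -0.4322  0.016 ]
dropper [ 0.5514 -0.4005  0.06  ]
wide_holder_mid [160.9, 188.6, 178.5, 258.5]
narrow_holder_mid [159.4, 227.8, 169.4, 248.6]
stand [160.9, 188.3, 178.9, 257.8]
wide a [0.6141 0.3721 0.096 ]
wide b [0.5404 0.3604 0.096 ]
nar a [0.495  0.3645 0.096 ]
nar b [0.4464 0.3569 0.096 ]
yaw y-axis 5.235827362013521 0.14668253837636652
0 0.3 [ 0.62  0.45 -0.1   1.78  0.05  0.92 -0.99]
0 0.4 [ 0.63  0.36 -0.12  1.6   0.05  1.19 -0.98]
90 0.3 [ 0.91  0.49 -0.56  1.76  0.31  0.98  0.32]
90 0.4 [ 0.94  0.4  -0.59  1.58  0.23  1.23  0.39]
-90 0.3 [ 0.3   0.47  0.4   1.8  -0.23  0.92 -2.25]
-90 0.4 [ 0.31  0.37  0.37  1.61 -0.14  1.18 -2.34]
180 0.3 [ 1.16  0.61 -1.03  1.75  0.58  1.11  1.61]
180 0.4 [ 1.19  0.51 -1.06  1.57  0.46  1.33  1.73]
[[ 0.    -0.955 -0.297  0.075]
 [ 1.     0.001 -0.001 -0.   ]
 [ 0.001 -0.297  0.955 -0.141]
 [ 0.     0.     0.     1.   ]]
```

```bash
cat >> h.py <<'E'
from scipy.spatial.transform import Rotation as R
def down(yawdeg): return (R.from_euler('z',yawdeg,degrees=True)*R.from_euler('x',180,degrees=True)).as_rotvec()
def W(D,p):  # D=(x,y,yawdeg) frame -> world
    a=np.radians(D[2]);c,s=np.cos(a),np.sin(a);p=np.atleast_2d(p).astype(float)
    return np.c_[D[0]+c*p[:,0]-s*p[:,1],D[1]+s*p[:,0]+c*p[:,1],p[:,2]].squeeze()
E
python3 - <<'E'
from h import *
D=(.5203,-.301,5)
arm.move_to(W(D,[-.035,0,.28]),down(5))
d=shot('wrist','w1.png')
cv2.imwrite('pics/w1b.png',cv2.resize(d['image'][:,:,::-1],(800,600),interpolation=cv2.INTER_CUBIC))
import pickle;pickle.dump(d,open('w1.pkl','wb'))
box=W(D,[[-.105,-.075,.01],[-.105,.075,.01],[.105,.075,.01],[.066,0,.069]])
print(proj(d,box,True)*800/560, arm.get_time())
E
```

```text
[[471.23634371 321.64913573]
 [312.75767662 321.91021057]
 [305.70405526  93.98551167]
 [391.28113813 129.83152537]] 3.1083
```

View pics/w1b.png

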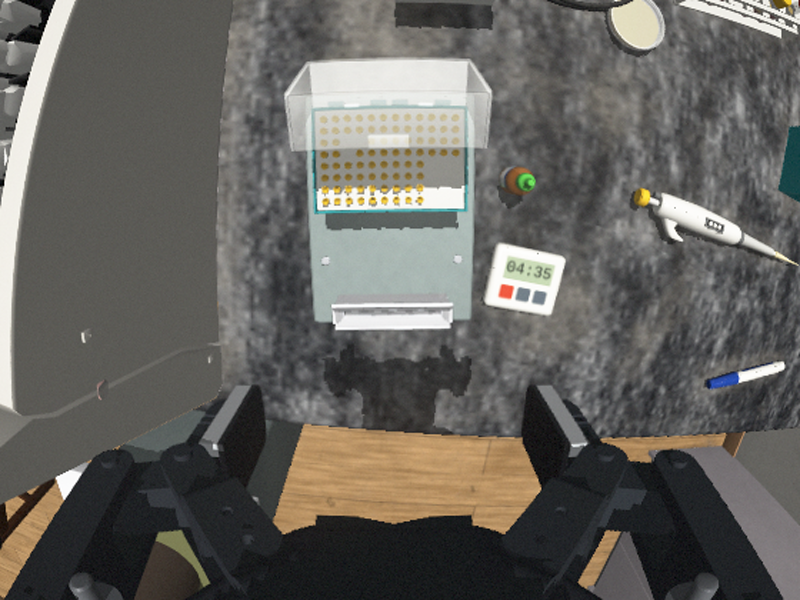

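Wrist view: the dock's front corners are at (314,321) and (471,320), which matches my prediction to about 1 mm. The lid is open, with its upper front edge at row ~95 and its lower rim at row ~148.

```bash
python3 - <<'E'
from h import *
import pickle
from scipy.optimize import least_squares
d=pickle.load(open('w1.pkl','rb'));k=560/800
P=np.array([[-.105,.075,.01],[-.105,-.075,.01]]);uv=np.array([[314,321],[471,320]])*k
f=lambda q:(proj(d,W(q,P),True)-uv).ravel()
r=least_squares(f,[.52,-.3,5],x_scale=[.01,.01,1]);D=r.x;print(D)
# lid angle fit
L=lambda a:np.array([[.066-.0898*np.cos(a+.424),y,.069+.0898*np.sin(a+.424)] for y in(.059,-.059)]+[[.066-.082*np.cos(a),y,.069+.082*np.sin(a)] for y in(.059,-.059)])
for a in np.arange(1.1,1.84,.1): print(round(a,2),(proj(d,W(D,L(a)),True)/k).round(0).tolist())
E
```

```text
[ 0.5215242  -0.3008365   5.28550007]
1.1 [[285.0, 127.0], [495.0, 125.0], [293.0, 183.0], [489.0, 181.0]]
1.2 [[285.0, 111.0], [495.0, 110.0], [291.0, 171.0], [490.0, 169.0]]
1.3 [[285.0, 96.0], [495.0, 95.0], [290.0, 158.0], [491.0, 156.0]]
1.4 [[286.0, 82.0], [494.0, 80.0], [289.0, 144.0], [492.0, 143.0]]
1.5 [[287.0, 69.0], [493.0, 67.0], [288.0, 131.0], [492.0, 129.0]]
1.6 [[288.0, 57.0], [491.0, 55.0], [288.0, 117.0], [492.0, 115.0]]
1.7 [[290.0, 46.0], [490.0, 44.0], [288.0, 103.0], [492.0, 102.0]]
1.8 [[292.0, 37.0], [488.0, 35.0], [289.0, 90.0], [491.0, 89.0]]
```

```bash
python3 - <<'E'
from h import *
D=(.5215,-.3008,5.28);o=down(5.28)
def p(a,g=0.):
    h=.037+.011*np.sin(a)+g;u=.065*np.cos(a)-h*np.sin(a);w=.065*np.sin(a)+h*np.cos(a)
    return W(D,[.066-u,0,.069+w])
arm.move_gripper(0.0,30)
arm.move_linear(p(1.5,.02)*[1,1,0]+[0,0,.28],rate=.3)
arm.move_linear(p(1.5,.02),rate=.3)
f0=arm.get_force();print(arm.get_ee_pos(),f0,arm.get_time())
for a in list(np.arange(1.35,.1,-.16))+[.1,.03,0.,-.01,-.02,-.03]:
    arm.move_linear(p(a),rate=.12); f=arm.get_force()-f0;print(round(a,2),f.round(1))
    if np.linalg.norm(f)>15:break
print(arm.get_ee_pos(),arm.get_time())
E
```

```text
[ 0.65041671 -0.2901017   0.14039741] [-0.52559588 -0.97552032  1.38249294] 5.2
1.35 [ 1.1  0.6 -2. ]
1.19 [ 0.3  1.3 -1.3]
1.03 [ 0.8  0.8 -1.1]
0.87 [-0.2  0.4 -1.6]
0.71 [ 0.9  0.9 -0.9]
0.55 [ 0.6  0.9 -1.6]
0.39 [ 0.4  0.7 -1.4]
0.23 [ 1.1  1.1 -0.5]
0.1 [ 1.3  1.1 -1. ]
0.03 [ 0.4  1.  -1.8]
0.0 [ 1.5  1.5 -1.2]
-0.01 [0.4 1.4 3.3]
-0.02 [-1.3  2.4  6.9]
-0.03 [-1.1  2.9 11.7]
[ 0.52276464 -0.30087617  0.10562159] 8.9583
```

```bash
python3 - <<'E'
from h import *
import pickle
D=(.5215,-.3008,5.28)
p=arm.get_ee_pos();arm.move_linear(p+[0,0,.06],rate=.25)
arm.move_gripper(0.06)
arm.move_linear(W(D,[-.14,0,.17]),rate=.3)
a=shot('wrist');
arm.move_linear(W(D,[-.08,0,.42]),rate=.35)
arm.move_linear([.46,.34,.42],down(3),rate=.4)
arm.move_linear([.49,.363,.26],rate=.3)
b=shot('wrist');t=shot('top','top1.png')
pickle.dump((a,b),open('w2.pkl','wb'))
for n,i in (('wa',a),('wb',b)): cv2.imwrite(f'pics/{n}.png',cv2.resize(i['image'][:,:,::-1],(800,600),interpolation=cv2.INTER_CUBIC))
for n in ['wide_holder_mid','narrow_holder_mid','stand']:
    print(n,[((np.array(x['bbox'])/.7).round().tolist(),round(x['score'],2)) for x in arm.spot_in(n,'wrist')])
print(arm.get_time())
E
```

```text
wide_holder_mid [([191.0, 378.0, 274.0, 429.0], 0.81), ([379.0, 90.0, 407.0, 210.0], 0.77)]
narrow_holder_mid [([383.0, 248.0, 409.0, 337.0], 0.68), ([367.0, 88.0, 427.0, 340.0], 0.39), ([233.0, 212.0, 270.0, 240.0], 0.28)]
stand [([365.0, 92.0, 427.0, 339.0], 0.56)]
14.2417
```

View pics/wa.png

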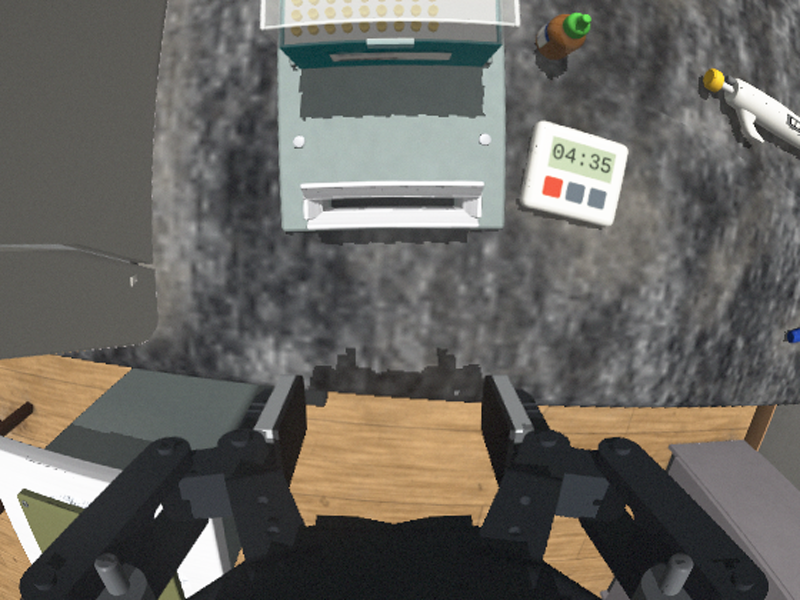

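View pics/wb.png

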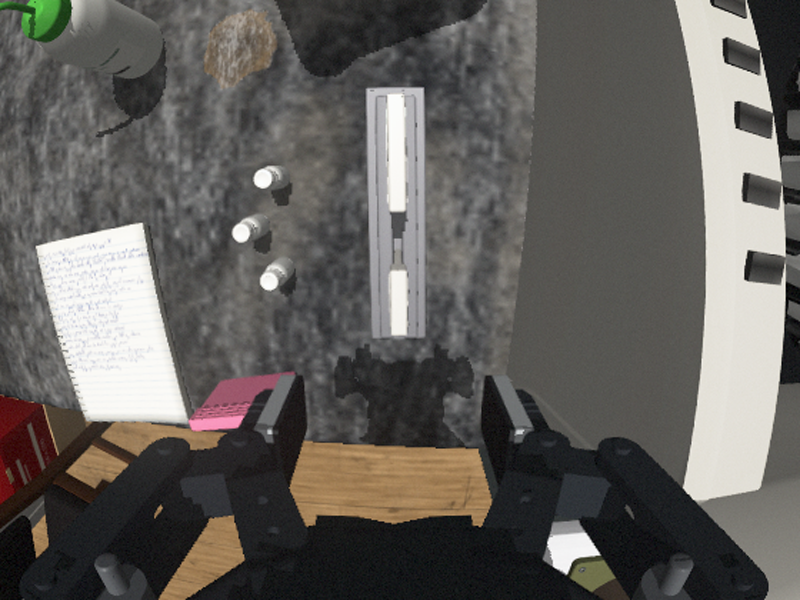

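wa: the lid is shut, the dock corners are at (281,231) and (507,230), and the rail top spans 302–483 at row 184. wb: the wide holder's top runs from (396.5,94) to (397,211), and the narrow one's from (398,268) to (399,337).

```bash
python3 - <<'E'
from h import *
import pickle
from scipy.optimize import least_squares
a,b=pickle.load(open('w2.pkl','rb'));k=.7
for uv,z in [((396.5,94),.096),((397,211),.096),((398,268),.096),((399,337),.096),((367,88),.036),((424,88),.036),((374,338),.036),((425,338),.036)]:
    print(uv,onz(b,np.array(uv)*k,z,True).round(4))
P=np.array([[-.105,.075,.01],[-.105,-.075,.01]]);uv=np.array([[281,231],[507,230]])*k
r=least_squares(lambda q:(proj(a,W(q,P),True)-uv).ravel(),[.52,-.3,5],x_scale=[.01,.01,1]);print(r.x)
D=r.x
S=W(D,[[-.105-.004-.007-.004,.042,.048],[-.105-.004-.011,-.042,.048],[-.105+.011,.042,.062],[-.105+.011,-.042,.062],[-.105,.048,.048],[-.105,-.048,.048],[-.105,.042,.026],[-.105,-.042,.026]])
print((proj(a,S,True)/k).round(0).tolist())
g=cv2.resize(a['image'][120:170,190:360,::-1],None,fx=4.6,fy=4.6,interpolation=cv2.INTER_CUBIC);cv2.imwrite('pics/wc.png',g)
print(arm.get_ee_pos())
E
```

```text
(396.5, 94) [0.6137 0.3678 0.096 ]
(397, 211) [0.5361 0.3634 0.096 ]
(398, 268) [0.4976 0.3607 0.096 ]
(399, 337) [0.4478 0.3573 0.096 ]
(367, 88) [0.6271 0.391  0.036 ]
(424, 88) [0.6294 0.347  0.036 ]
(374, 338) [0.4228 0.3764 0.036 ]
(425, 338) [0.4251 0.3333 0.036 ]
[ 0.52084729 -0.30168732  5.25259261]
[[322.0, 264.0], [466.0, 263.0], [317.0, 223.0], [471.0, 222.0], [311.0, 239.0], [477.0, 238.0], [327.0, 233.0], [461.0, 233.0]]
[0.49056123 0.36343732 0.26191799]
```

View pics/wc.png

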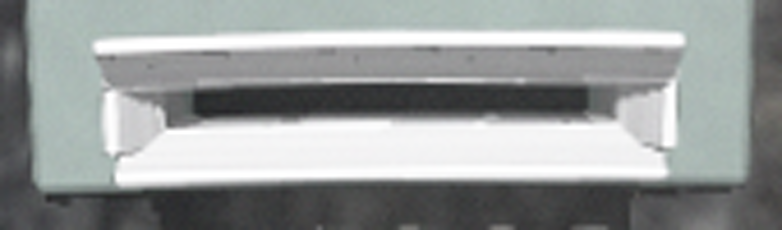

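```bash
python3 - <<'E'
from h import *
import pickle
from scipy.optimize import least_squares
a,b=pickle.load(open('w2.pkl','rb'))
X=-.105
P=np.array([[X-.004,.042,.036],[X-.004,-.042,.036],[X+.011,.048,.062],[X+.011,-.048,.062],[X-.011,.042,.048],[X-.011,-.042,.048],[X+.004,.042,.05],[X+.004,-.042,.05]])
uv=np.array([[165,128],[615,122],[105,52],[680,48],[120,166],[665,164],[105,88],[672,80]])/4.6+[190,120]
w=np.array([[1,1],[1,1],[0,1],[0,1],[0,1],[0,1],[0,1],[0,1]])
r=least_squares(lambda q:((proj(a,W(q,P),True)-uv)*w).ravel(),[.52,-.3,5],x_scale=[.01,.01,1])
print(r.x,r.fun.reshape(-1,2).round(1).tolist());D=r.x
print('plate front corners in dock frame:')
for c in ((281,231),(507,230)):
    p=onz(a,np.array(c)*.7,.01,True)-[D[0],D[1],0]; print(R.from_euler('z',-D[2],degrees=True).apply(p).round(4))
print('front lid edge', (proj(a,W(D,[[-.016,.059,.106],[-.016,-.059,.106]]),True)/.7).round(0).tolist(), 'observed ~(262,27),(519,27)')
# recheck using first view: box front rim z~.069
d=pickle.load(open('w1.pkl','rb'));print((proj(d,W(D,[[-.016,.059,.069],[-.016,-.059,.069]]),True)/.7).round(0).tolist(),'obs (316,213),(467,213)')
E
```

```text
[ 0.54036403 -0.29845279  5.54677919] [[-0.4, -0.7], [0.4, -0.4], [-0.0, 0.1], [-0.0, -0.3], [0.0, 0.8], [-0.0, 0.3], [0.0, -0.2], [-0.0, 0.5]]
plate front corners in dock frame:
[-0.1244  0.0744  0.01  ]
[-0.1251 -0.076   0.01  ]
front lid edge [[259.0, 27.0], [522.0, 24.0]] observed ~(262,27),(519,27)
[[313.0, 213.0], [468.0, 211.0]] obs (316,213),(467,213)
```

```bash
python3 - <<'E'
from h import *
import pickle
c=np.array([.5749,.3656]);o=down(3.7)
arm.move_linear([*c,.18],o,rate=.25)
arm.move_gripper(.045)
f0=arm.get_force()
arm.move_linear([*c,.0633],rate=.12);print('desc',arm.get_force()-f0)
arm.move_gripper(0.0,80);print(arm.get_grip_width(),arm.get_grip_force(),(arm.get_force()-f0).round(1))
arm.move_linear([*c,.085],rate=.06);print((arm.get_force()-f0).round(1))
arm.move_linear([*c,.17],rate=.15);print((arm.get_force()-f0).round(1),arm.get_grip_width(),arm.get_time())
d=shot('wrist');pickle.dump(d,open('w3.pkl','wb'))
for n in ['wide_holder_mid','narrow_holder_mid']:print(n,[(np.round(x['bbox']).tolist(),round(x['score'],2)) for x in arm.spot_in(n,'wrist')])
cv2.imwrite('pics/wd.png',cv2.resize(d['image'][:,:,::-1],(800,600),interpolation=cv2.INTER_CUBIC))
E
```

```text
desc [ 1.2434156  -0.05218968 -0.16891292]
0.011017240810522008 78.45955967903137 [0.2 0.1 3.1]
[ 1.2  0.2 -1.2]
[0.1 0.5 0.1] 0.010616654621477616 17.9083
wide_holder_mid [([258.0, 176.0, 294.0, 366.0], 0.94), ([159.0, 346.0, 178.0, 360.0], 0.57)]
narrow_holder_mid []
```

View pics/wd.png

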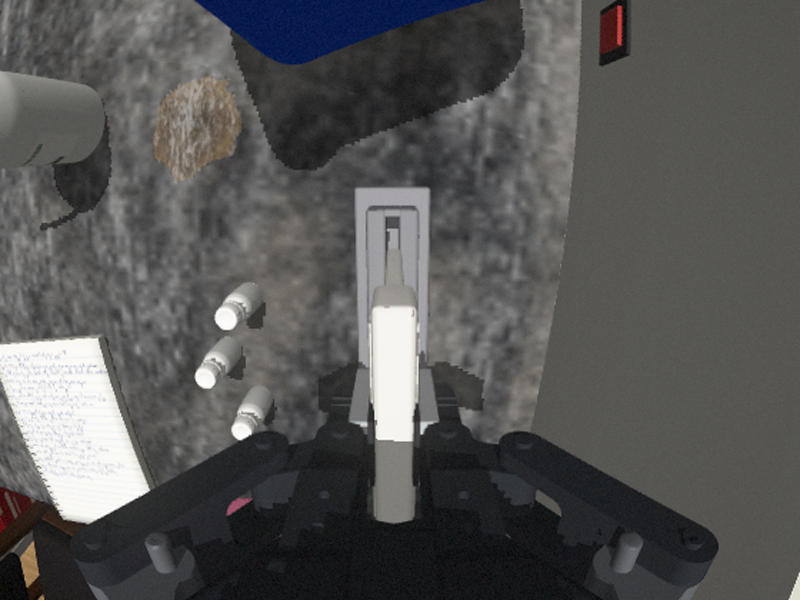

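wd: the wide holder is gripped and clear of the stand. Its top ends are at rows ~304 and ~521 in column 394, and its lower end tip is at row ~250.

```bash
python3 - <<'E'
from h import *
import pickle
d=pickle.load(open('w3.pkl','rb'));p=arm.get_ee_pos()
Rt=R.from_rotvec(arm.get_tool_rot())
for r in (285,304,521):
    print(r,Rt.inv().apply(onz(d,np.array([394,r])*.7,p[2]+.0327,True)-p).round(4))
pts=np.array([[.04,0,-.0327],[-.04,0,-.0327],[.04,0,-.0087],[.04,0,.0573]])
print((proj(d,Rt.apply(pts)+p,True)/.7).round(0).tolist())
D=(.5404,-.2985,5.45);t=W(D,[-.105,0,0]);print(t)
arm.move_linear([p[0],p[1],.42],rate=.3)
arm.move_linear([.46,.25,.42],rate=.3)
arm.move_linear([.44,-.28,.42],down(5.45+90),rate=.22)
arm.move_linear([t[0],t[1],.20],rate=.3)
print(arm.get_time(),arm.get_grip_width(),arm.get_ee_pos(),arm.get_joint_pos())
d=shot('wrist');pickle.dump(d,open('w4.pkl','wb'));s=shot('side')
cv2.imwrite('pics/we.png',np.hstack([cv2.resize(d['image'][:,:,::-1],(500,375),interpolation=cv2.INTER_CUBIC),cv2.resize(s['image'][130:280,340:460,::-1],(300,375),interpolation=cv2.INTER_CUBIC)]))
E
```

```text
285 [ 0.0465 -0.0002 -0.0328]
304 [ 0.0417 -0.0002 -0.0328]
521 [-0.0296 -0.0001 -0.0326]
[[395.0, 310.0], [394.0, 543.0], [395.0, 286.0], [394.0, 247.0]]
[ 0.43587466 -0.30847259  0.        ]
23.1833 0.010847455930056003 [ 0.43710313 -0.30842486  0.20119948] [ 0.7772426   0.63302711 -0.40550788  1.86585635  0.36422231  0.71337589
  0.25965307]
```

View pics/we.png

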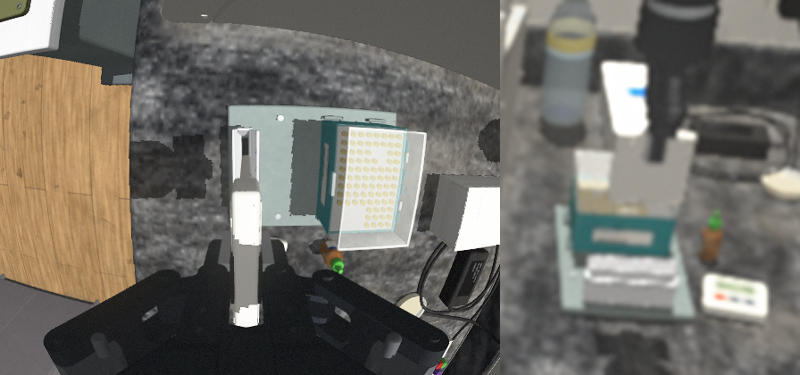

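we: the holder hangs upright over the rail and the lid is shut. The slot's far end shows in line with the holder at about (246,148).

```bash
python3 - <<'E'
from h import *
D=(.5404,-.2985,5.45);t=W(D,[-.105,0,0])
arm.dwell(.3);print(arm.get_ee_pos());f0=arm.get_force();m0=arm.get_wrist_torque()
arm.move_linear([t[0],t[1],.125],rate=.15)
for z in np.r_[np.arange(.115,.0845,-.005),np.arange(.084,.0725,-.0015)]:
    arm.move_linear([t[0],t[1],z],rate=.04);arm.dwell(.1)
    e=arm.get_ee_pos();f=arm.get_force()-f0;print(round(z,4),(e-[t[0],t[1],0]).round(4),f.round(1),(arm.get_wrist_torque()-m0).round(2),round(arm.get_grip_width(),4))
    if abs(f[0])>12 or abs(f[1])>12 or f[2]>22: break
print(arm.get_time())
E
```

```text
[ 0.43610871 -0.30861177  0.20059877]
0.115 [ 1.000e-04 -0.000e+00  1.151e-01] [ 0.2  1.  -0.7] [ 0.03 -0.02 -0.02] 0.011
0.11 [-0.      0.      0.1099] [ 0.7  0.6 -0.7] [0.02 0.   0.01] 0.0111
0.105 [0.000e+00 1.000e-04 1.049e-01] [-1.   1.3 -0.3] [-0.    0.04  0.01] 0.0111
0.1 [-0.      0.      0.0999] [-0.4  0.2  0.4] [-0.   -0.05  0.02] 0.0107
0.095 [-0.      0.      0.0949] [ 1.1 -0.6 -0.2] [-0.01 -0.06  0.07] 0.0105
0.09 [-0.      0.0001  0.0899] [ 0.5  0.6 -0.6] [0.04 0.04 0.  ] 0.011
0.085 [-0.0001  0.      0.0849] [0.3 0.4 0.2] [-0.02  0.03  0.04] 0.0106
0.084 [ 0.0001 -0.0001  0.0841] [-0.5  0.1  2.1] [-0.03 -0.02  0.06] 0.0108
0.0825 [ 0.0002 -0.0001  0.0827] [0.3 0.1 5.8] [ 0.03  0.06 -0.09] 0.0108
0.081 [ 0.0002 -0.0001  0.0812] [-0.5  1.2  6.7] [0.07 0.07 0.02] 0.011
0.0795 [ 0.0002 -0.0001  0.0798] [0.3 0.5 7.7] [0.   0.17 0.06] 0.011
0.078 [ 0.0002 -0.0001  0.0784] [-0.5 -0.8  8.3] [ 0.09  0.2  -0.  ] 0.0109
0.0765 [ 0.0002 -0.0001  0.077 ] [-1.7  0.7  9.1] [0.08 0.19 0.03] 0.0109
0.075 [ 0.0003 -0.0001  0.076 ] [-1.6  0.8 13.5] [0.18 0.43 0.02] 0.011
0.0735 [ 0.0005 -0.0002  0.0759] [-3.2  3.7 26.9] [0.57 0.95 0.06] 0.0109
29.7833
```

The foot hit its hard stop after 8 mm of travel. I'll ease the push a little and check.

```bash
python3 - <<'E'
from h import *
f=arm.get_ee_pos()
D=(.5404,-.2985,5.45);t=W(D,[-.105,0,0])
arm.move_linear([t[0],t[1],.0745],rate=.03);arm.dwell(.4)
print(arm.get_ee_pos(),arm.get_force(),arm.get_grip_force(),arm.get_time())
d=shot('wrist');s=shot('side')
cv2.imwrite('pics/wf.png',np.hstack([cv2.resize(d['image'][:,:,::-1],(500,375),interpolation=cv2.INTER_CUBIC),cv2.resize(s['image'][130:280,340:460,::-1],(300,375),interpolation=cv2.INTER_CUBIC)]))
E
```

```text
[ 0.43615443 -0.30865596  0.07595413] [-1.76889167  1.02682744 17.21204427] 80.9467077255249 30.4333
```

View pics/wf.png

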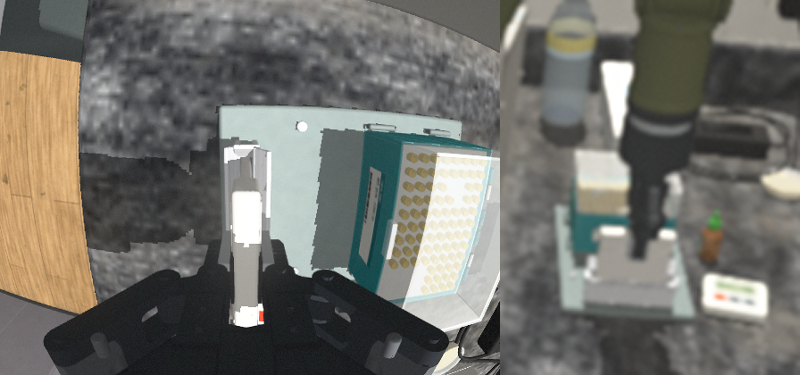

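wf: the holder sits in the slot behind the lip, pressed on the foot and centred between the cheeks. The lid is shut, and the timer and dropper haven't moved.

```bash
python3 -c "
from station import arm
print(arm.sign_off())"
```

```text
the job is handed in; nothing more can be done
None
```

I shut the tip box lid, then pressed the wide holder fully home in the rail slot and handed the job in still gripping it, with about 17 N of push at about 30 s of the 70 s allowed; the verdict was not reported back.

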